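# Bolt the tea locker shut

### The job

The wooden locker on the worktop is closed but not bolted. Lift the handle of its slide bolt out of the notch it lies in, slide the bolt across into the keeper on the lid, and lay the handle fully down into the locking notch at the other end of the guide. Feel your way: do not force the handle against the steel guide, do not disturb the things around, and let go of the handle when it is down.

Things in the scene. Friction and masses are not known exactly. Their poses are not given: they have to be found in the camera images.
- locker: Low light-wood box, fixed: 115 mm deep (x), 240 wide (y), 88 high. Origin on the worktop, 100 mm behind its front face, 135 mm left of its right end; x points to its back, y to the left seen from the front, z up. Fixed top panel on the right, shut lid on the left. A steel slide bolt lies along y on top: axis at x = -70 mm, z = 108 mm; it slides towards +y. Nothing of it is higher than z = 126 mm.
- keeper (a point): Centre of the keeper, a steel staple on the lid that the bolt's end must pass through: at x = -70, y = +36, z = 108 mm in the locker's frame, 14 mm wide along y. The two straps that hold the bolt and this staple reach up to z = 120 mm.
- open_notch (a point): Middle of the open notch, in which the handle lies at the start: in the upright steel guide under the handle's bar, at x = -89, y = -94, z = 108 mm in the locker's frame. The notches are open at the top and 12 mm wide for the 8 mm bar. Going to +y: notch, edge on which the bar rides (at handle angle 0.59 to 0.66 rad), locking notch, taller end tooth (another stands before the open notch).
- guide_end (a point): Rough place of the locking notch, the middle of its range: the notched plate is adjustable, so the true notch is up to 16 mm nearer or farther along y and must be felt or seen. It is 52 to 84 mm from the open notch. The taller tooth just past it stops the bar at handle angles under 0.85 rad; stopped there, the bar is over the notch (2 mm past its middle). Above 0.9 rad it passes over: do not.
- handle_arm: Steel bolt handle: round bar 8 mm thick, ball at its end, 50 g. Origin on the bolt's axis; its -x axis points along the bar to the ball, its y along the bolt. More than 15 N between handle and guide (edge or teeth) counts as forcing. The ball is 2.5 times as far from the axis as the guide: 5 N down on the ball is 12 N on the edge. Fully down in a notch the handle rests on its own stop, not on the guide.
- ball (a point): Centre of the 18 mm steel ball at the end of the handle, 56 mm from the bolt's axis. With the handle down it is 108 mm above the worktop and 26 mm in front of the locker's front face, with free space beneath it.
- bolt (a joint): How far the bolt has slid towards the keeper, m: 0 in the open notch (it can move 2 mm either way in a notch), 0.052 to 0.084 in the locking notch. It slides with about 2.5 N of friction.
- handle (a joint): Angle of the handle about the bolt's axis, rad: 0 lying level in a notch, growing as the ball goes up, at most 1.4. Rubs with about 0.06 N m, so it stays where it is left and has to be pushed down (about 1 N at the ball).
- creamer: Small creamer pot with a foil lid, 48 mm across, 19 mm high, standing on the locker's lid, behind and to the left of the bolt. Origin at the centre of its underside. Leave it there.
- cup_0: White cup, 82 mm across, 67 mm high, on the worktop to the right of the locker. Origin at the centre of its underside. Leave it standing.
- bowl_pink: Small pink bowl, 86 mm across, 40 mm high, on the worktop to the right of the locker. Origin at the centre of its underside. Leave it.

How it is judged:
On the way, in this order (a step that is already met when the one before it is completed fails the run):
1. the handle is lifted clear of the open notch, the bolt still drawn back (value of joint handle above 0.6 rad and value of joint bolt below 0.02 m), for 0.05 s.
2. the bolt has been slid across into the keeper (value of joint bolt above 0.046 m), for 0.1 s.
At the end, for the whole second after the job is handed in: The bolt is in the keeper (slid 46 to 89 mm, which with the handle down can only be the locking notch), the handle lies fully down in the locking notch (within 0.12 rad of level) and is at rest (value of joint bolt between 0.046 and 0.089 m and value of joint handle below 0.12 rad and velocity of joint bolt below 0.01 m/s and velocity of joint handle below 0.1 rad/s); the robot touches nothing.
It fails at once if the handle is forced against the guide (more than 15 N) (contact force between handle_arm and locker above 15 N).
It fails at once if the creamer, the cup or the pink bowl is disturbed (more than 20 mm) (distance of any of creamer, cup_0, bowl_pink from where it was at the start of the episode above 0.02 m).
It also fails if it takes over 51 s, if anything falls off the work surface, if the arm or the gripper's body presses on something with over 40 N, if the wrist force passes 120 N, or if a joint passes its speed limit or range.

### The arm

A 6-joint arm with a two-finger parallel gripper is mounted at the origin on a cart in front of the work surface, level with it; the furniture and walls round the work are solid. World frame = base frame: x ahead of the robot, y to its left, z up, the work surface at z = 0. Lengths are in m, angles in rad, forces in N, time in s.
With the tool pointing down it reaches from about 0.35 to 0.975 m from the base axis. Payload 4.9 kg.
Tool frame: the origin (TCP) lies at the very end of the fingers, on their centre line; the grasp point (between the pads) lies 19 mm behind it; z points along the fingers, y is the line along which they close (so a half turn about z gives the same grasp; the last joint's range is limited). The gripper opens to 85 mm and grips with 20 to 120 N. Pads are 22 mm wide; open, the fingers measure 114 mm over their backs; the gripper's body (76 mm by 85 mm) begins 54 mm behind the grasp point. The pads swing forward as they close: fully open they stand 13 mm farther back than shut.
Start: joints at [1.15, 0.053, 1.613, -0, 1.476, -0.119], TCP at [0.186, 0.597, 0.198] pointing down, gripper open.
Joint ranges: [-3.01, 3.01], [-1.01, 2.22], [0.06, 2.58], [-1.02, 4.17], [0.09, 2.62], [-3.14, 3.14]. Speed limits (rad/s): [2.57, 2.57, 3.14, 3.14, 3.14, 3.14].

### API

Orientations are given as a rotation vector (axis times angle).
In Python, from station import ctrl, imaging gives the robot as it stands.
- The arm moves only by the tool play_rows, never from a script. Its argument "series" is a list of rows, each a list of 3 entries, a list of its own where there are three numbers: the opening, from 0 (shut) to 1 (fully open), then the shift along the tool's x, y, z each as a share of 0.05 m, from -1 to 1, then the turn, a rotation vector about the tool's x, y, z each as a share of 8 degrees, from -1 to 1. In form: [[grip, [dx, dy, dz], [ax, ay, az]], ...]. A call has 1 to 8 rows; each row shifts and turns the commanded pose from where the row before left it, along the tool's axes as they then stand; what a row does not reach is not made up. A row lasts 1/8 s, in which the tool goes at most 62.5 mm and 10.7 degrees, less where a joint would pass 70% of its speed; a pose out of reach is approached as far as the arm can. A call with a number of a shift or a turn outside -1 to 1 is refused whole. A call with a gripper value outside its range is refused whole. The fingers move at their own pace and stop on an object; "force" is the grip in N (left out, the last holds). Time passes only in rows, so rows that do not move let the fingers close. It gives the time, the measured TCP pose, the force, the opening and the grip force at its end, in the units of the state.
- ctrl.get_obs(): the state, without advancing time (a new reading comes with each control period).
- imaging.get_image(name): name is "side" or "top"; returns a dict with "color" (384x512x3 uint8, blue, green, red), "fx", "fy", "cx", "cy" (pixels), "extrinsics" (4x4, takes a point from world to camera coordinates). Camera axes: x right, y down, z forward; pixel columns grow to the right and rows downward; lengths in m; the calibration is good to about 2 mm. A picture is of the moment at which its call begins. There is no depth.
- ctrl.finish_job(): hands the job in; it is judged then, once.
The state is a dict: "t": time; "q": joint angles; "dq": joint speeds; "effort": joint torques, N m; "tool_pos": TCP position; "tool_rot": TCP orientation; "contact_force": force on the tool from outside, world axes, zero at the start; "wrist_torque": the same for the moment, N m; "opening": finger opening in m; "grip_force": force on a finger pad.
Only numpy, scipy, OpenCV 4.12 (cv2) and the standard library are available. Lean on these libraries where they do the work, as an engineer would, in place of code of your own. Each camera call takes 0.05 s, during which the arm holds its last target. There are 200 camera calls.

## Working session

There is one attempt and no reset: what is moved stays moved. The work goes in short steps, Python scripts to look and compute and a tool call to move; the robot and the scene stay as the last step left them, time stands still between calls to the robot, and variables do not carry over. Pictures are saved under pics/ and viewed, at most 10 in all, crops included, and the job is handed in when it is done.

Besides the shell and the picture viewer there is one more tool, called after ">>>" as name(argument=value, ...) on one line, values as JSON. play_rows: Moves the arm, as the interface text tells. Shift numbers are shares of 0.05 m and turn numbers shares of 8 degrees, none past 1 either way. Its arguments: {"type":"object","properties":{"series":{"type":"array"},"force":{"type":"number"}},"required":["series"]}

```bash
mkdir -p pics; cat > h.py <<'E'
import numpy as np, cv2
from station import ctrl, imaging
def snap(n,f):
    d=imaging.get_image(n); cv2.imwrite(f'pics/{f}.png',d['color'])
    np.savez(f'pics/{f}.npz',K=np.array([[d['fx'],0,d['cx']],[0,d['fy'],d['cy']],[0,0,1]]),E=d['extrinsics']); return d
def onz(f,uv,z):
    a=np.load(f'pics/{f}.npz');K,E=a['K'],a['E'];R,t=E[:3,:3],E[:3,3]
    c=-R.T@t; r=R.T@np.linalg.inv(K)@np.array([*uv,1.]); return c+r*(z-c[2])/r[2]
def proj(f,p):
    a=np.load(f'pics/{f}.npz');K,E=a['K'],a['E'];q=K@(E[:3,:3]@np.array(p)+E[:3,3]);return q[:2]/q[2]
E
python3 - <<'E'
from h import *
for n in('top','side'):
    snap(n,n+'0'); a=np.load(f'pics/{n}0.npz'); E=a['E'];print(n,a['K'][0,0],-E[:3,:3].T@E[:3,3],E[:3,:3].round(2).tolist())
print(ctrl.get_obs())
a=cv2.imread('pics/top0.png');b=cv2.imread('pics/side0.png')
E
```

```text
top 414.1204849689532 [ 0.33721447 -0.04588047  1.0981094 ] [[-0.03, -1.0, -0.01], [-0.98, 0.03, -0.19], [0.19, 0.0, -0.98]]
side 376.2582341730201 [ 0.43460944 -0.99350465  0.57553859] [[1.0, -0.07, -0.01], [-0.04, -0.44, -0.89], [0.06, 0.89, -0.45]]
{'t': 0.1, 'q': array([ 1.14998494e+00,  5.32752379e-02,  1.61413711e+00,  1.47100042e-05,
        1.47597710e+00, -1.18970540e-01]), 'dq': array([-0.00087398, -0.00181286, -0.00390112, -0.00201215, -0.00099057,
        0.00220187]), 'effort': array([-9.55186406e-04, -3.94902813e+01, -3.71363282e+01, -1.58630642e-04,
        3.94960211e-03, -5.41844670e-06]), 'tool_pos': array([0.18552647, 0.59619244, 0.19660737]), 'tool_rot': array([-4.72260526e-01, -3.10539345e+00,  2.71366592e-03]), 'contact_force': array([-0.07823072,  0.31412922, -0.20651255]), 'wrist_torque': array([ 0.03785396,  0.000808  , -0.02121572]), 'grip_force': 0.0, 'opening': 0.08543058748860509}
```

View pics/top0.png

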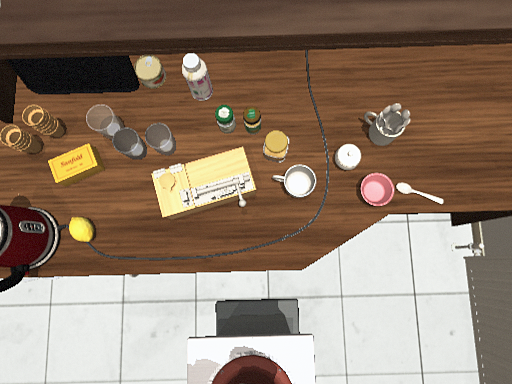

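View pics/side0.png

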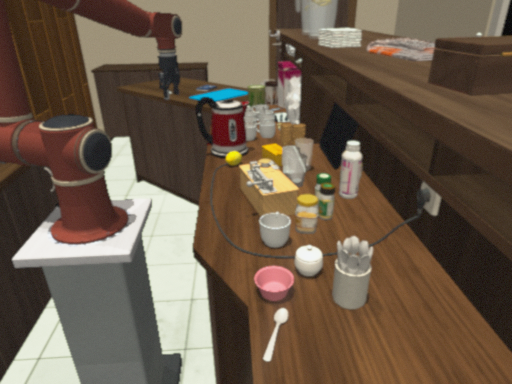

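The top view shows the locker around (205,182), with its ball near (242,203), the creamer at (168,181), and the cup at (299,181). The side view shows the same scene. I'll zoom in on the locker.

```bash
python3 - <<'E'
from h import *
a=cv2.imread('pics/top0.png')[135:225,140:265]
cv2.imwrite('pics/c0.png',cv2.resize(a,None,fx=6,fy=6,interpolation=cv2.INTER_CUBIC))
E
```

```text
(no output)
```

View pics/c0.png

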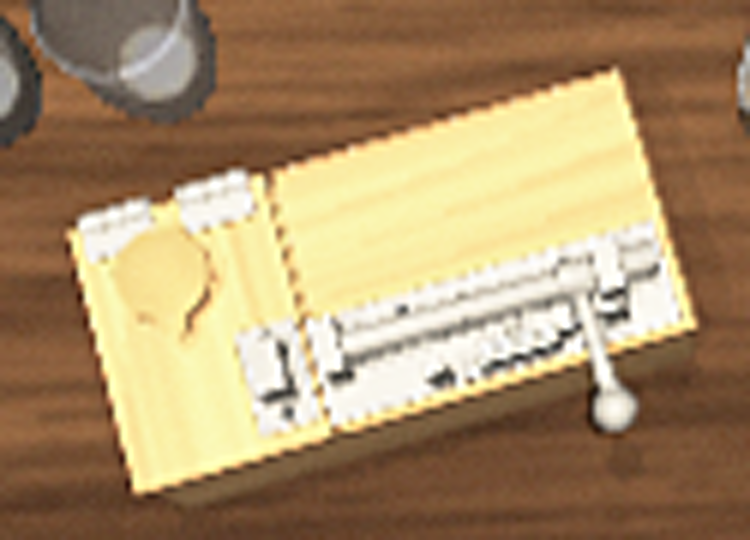

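The crop shows the box corners at back-left (70,230), front-left (135,492), front-right (697,325) and back-right (618,68). The ball is at (614,408). There are guide shadows from about (480,365) to (575,340), and a separate tooth mark at (440,378).

```bash
cat >> h.py <<'E'
def cp(u,v): return (140+(u+.5)/6-.5,135+(v+.5)/6-.5)
L=np.array([[.015,.105],[-.1,.105],[-.1,-.135],[.015,-.135]])
def pose():
    W=np.array([onz('top0',cp(*p),.088)[:2] for p in [(70,230),(135,492),(697,325),(618,68)]])
    a=L-L.mean(0);b=W-W.mean(0);th=np.arctan2((a[:,0]*b[:,1]-a[:,1]*b[:,0]).sum(),(a*b).sum())
    R=np.array([[np.cos(th),-np.sin(th)],[np.sin(th),np.cos(th)]]);return th,R,W.mean(0)-R@L.mean(0),W
E
python3 - <<'E'
from h import *
th,R,t,W=pose();print('yaw',np.degrees(th),'org',t);print('res',(W-(L@R.T+t)).round(4).tolist())
loc=lambda uv,z:R.T@(onz('top0',cp(*uv),z)[:2]-t)
print('ball',onz('top0',cp(614,408),.108),loc((614,408),.108),'exp -.126,-.094')
for p in [(430,380),(440,378),(455,375),(485,365),(575,340),(600,330),(625,308)]:print(p,loc(p,.1).round(4),loc(p,.112).round(4))
print('keeper',loc((283,375),.11))
wl=lambda x,y:R@[x,y]+t
print('ballworld',wl(-.126,-.094),'end',wl(-.126,-.026),'ydir',R[:,1])
from scipy.spatial.transform import Rotation as Ro
print(Ro.from_rotvec(ctrl.get_obs()['tool_rot']).as_matrix().round(3))
E
```

```text
yaw 15.202542413115994 org [0.57326558 0.13013955]
res [[-0.0003, -0.0011], [0.0005, -0.0001], [-0.0, 0.0004], [-0.0002, 0.0008]]
ball [0.47583906 0.00786887 0.108     ] [-0.12608035 -0.09244345] exp -.126,-.094
(430, 380) [-0.0922 -0.0239] [-0.0944 -0.025 ]
(440, 378) [-0.0926 -0.0281] [-0.0947 -0.029 ]
(455, 375) [-0.0932 -0.0342] [-0.0953 -0.0351]
(485, 365) [-0.0927 -0.047 ] [-0.0949 -0.0477]
(575, 340) [-0.0935 -0.0849] [-0.0956 -0.0852]
(600, 330) [-0.0925 -0.0958] [-0.0946 -0.096 ]
(625, 308) [-0.0867 -0.1081] [-0.0889 -0.1081]
keeper [-0.07484493  0.03139299]
ballworld [0.47632478 0.00638786] end [0.458493  0.0720082] ydir [-0.262232    0.96500486]
[[-0.955  0.297 -0.001]
 [ 0.297  0.955 -0.002]
 [ 0.    -0.002 -1.   ]]
```

The locker fit has residuals of about 1 mm, and the ball matches its expected position to 1.5 mm. The kettle is on the straight path, so I'll rise first and turn the tool to line up with the locker.

>>> play_rows(series=[[1, [0, 0, -1], [0, 0, -1]], [1, [0, 0, -1], [0, 0, -1]], [1, [0, 0, -1], [0, 0, -1]], [1, [0, 0, -1], [0, 0, -1]], [1, [0, 0, -0.6], [0, 0, -0.06]], [1, [0, 0, 0], [0, 0, 0]]], force=20)

```text
t: 0.85
tool_pos: [0.186, 0.5974, 0.4309]
tool_rot: [-0.415, 3.111, 0.007]
contact_force: [-0.1, 0.1, -0.6]
opening: 0.0852
grip_force: 0.0
```

>>> play_rows(series=[[1, [-0.2, -1, 0], [0, 0, 0]], [1, [-0.2, -1, 0], [0, 0, 0]], [1, [-0.2, -1, 0], [0, 0, 0]], [1, [-0.2, -1, 0], [0, 0, 0]], [1, [-0.2, -1, 0], [0, 0, 0]], [1, [-0.2, -1, 0], [0, 0, 0]], [1, [-0.2, -1, 0], [0, 0, 0]], [1, [-0.2, -1, 0], [0, 0, 0]]])

```text
t: 1.85
tool_pos: [0.3678, 0.23, 0.4248]
tool_rot: [0.415, -3.111, 0.001]
contact_force: [0.5, 0.4, -0.2]
opening: 0.0855
grip_force: 0.0
```

>>> play_rows(series=[[1, [-0.2, -1, 0], [0, 0, 0]], [1, [-0.2, -1, 0], [0, 0, 0]], [1, [-0.2, -1, 0], [0, 0, 0]], [1, [-0.2, -1, 0.5], [0, 0, 0]], [1, [-0.1, -0.9, 1], [0, 0, 0]], [1, [0, 0, 1], [0, 0, 0]], [1, [0, 0, 1], [0, 0, 0]], [1, [0, 0, 0], [0, 0, 0]]])

```text
t: 2.85
tool_pos: [0.4701, 0.0105, 0.2487]
tool_rot: [0.413, -3.101, -0.006]
contact_force: [-1.1, 0.2, 0.3]
opening: 0.0854
grip_force: 0.0
```

>>> play_rows(series=[[0.45, [0, 0, 1], [0, 0, 0]], [0.45, [0, 0, 0.8], [0, 0, 0]], [0.45, [0, 0, 0], [0, 0, 0]], [0.45, [0, 0, 0], [0, 0, 0]]])

```text
t: 3.35
tool_pos: [0.4758, 0.01, 0.1694]
tool_rot: [-0.415, 3.11, -0.002]
contact_force: [-0.1, 0.5, 1.2]
opening: 0.0385
grip_force: 0.0
```

```bash
cat >> h.py <<'E'
def st():
    th,R,t,W=pose();o=ctrl.get_obs();p=o['tool_pos'];l=R.T@(p[:2]-t);f=o['contact_force'];fl=R.T@f[:2]
    print('t',round(o['t'],2),'loc mm',(l*1e3).round(1),'z',round(p[2]*1e3,1),'F loc',fl.round(1),f[2].round(1),'rot',o['tool_rot'].round(3),'open',o['opening'].round(4),'grip',o['grip_force'])
def crop(n,f,c,h=50,w=62,s=6):
    d=snap(n,f);a=d['color'][c[1]-h:c[1]+h,c[0]-w:c[0]+w];cv2.imwrite(f'pics/{f}c.png',cv2.resize(a,None,fx=s,fy=s,interpolation=cv2.INTER_CUBIC))
E
python3 - <<'E'
from h import *
st();crop('side','s1',(270,180))
E
```

```text
Traceback (most recent call last):
  File "h.py", line 19, in st
    print('t',round(o['t'],2),'loc mm',(l*1e3).round(1),'z',round(p[2]*1e3,1),'F loc',fl.round(1),f[2].round(1),'rot',o['tool_rot'].round(3),'open',o['opening'].round(4),'grip',o['grip_force'])
                                                                                                                                                    ^^^^^^^^^^^^^^^^^^
AttributeError: 'float' object has no attribute 'round'
```

>>> play_rows(series=[[0.45, [0, -0.05, 0.6], [0, 0, 0]], [0.45, [0, 0, 0.6], [0, 0, 0]], [0.45, [0, 0, 0.42], [0, 0, 0]], [0.35, [0, 0, 0], [0, 0, 0]], [0.35, [0, 0, 0], [0, 0, 0]]])

```text
t: 3.98
tool_pos: [0.4768, 0.0074, 0.0882]
tool_rot: [-0.415, 3.11, -0.002]
contact_force: [0.2, 0.1, 0.4]
opening: 0.0299
grip_force: 0.0
```

```bash
sed -i "s/o\['opening'\].round(4)/round(o['opening'],4)/; s/f\[2\].round(1)/round(float(f[2]),1)/" h.py
python3 - <<'E'
from h import *
st();crop('side','s1',(270,180))
E
```

```text
t 3.98 loc mm [-125.2  -93.1] z 88.2 F loc [0.2 0. ] 0.4 rot [-4.15e-01  3.11e+00 -2.00e-03] open 0.0299 grip 0.0
```

View pics/s1c.png

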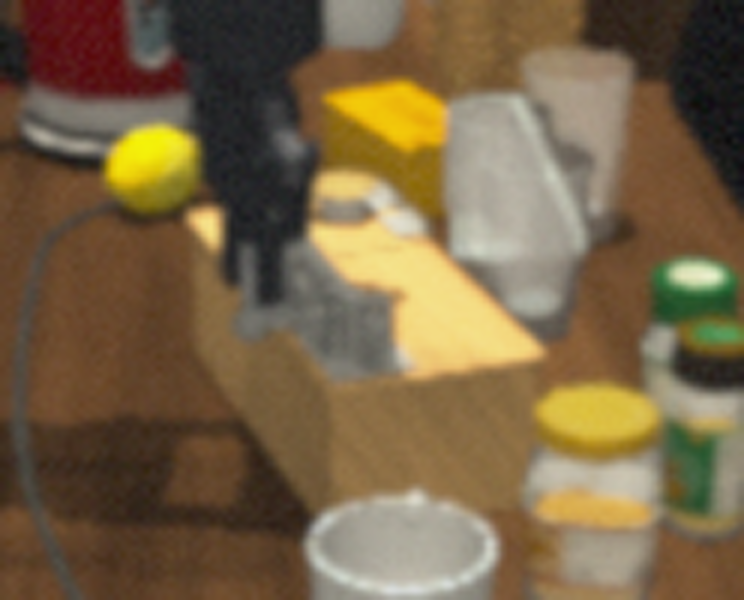

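The ball, near (250,325) in the crop, sits at the fingertips. I'll close gently in stages and watch the force.

>>> play_rows(series=[[0.28, [0, 0, 0], [0, 0, 0]], [0.25, [0, 0, 0], [0, 0, 0]], [0.25, [0, 0, 0], [0, 0, 0]]])

```text
t: 4.4
tool_pos: [0.4749, 0.0077, 0.0856]
tool_rot: [-0.415, 3.114, -0.0]
contact_force: [-0.1, 0.4, 0.3]
opening: 0.0214
grip_force: 0.0
```

>>> play_rows(series=[[0.23, [0, 0, 0], [0, 0, 0]], [0.22, [0, 0, 0], [0, 0, 0]], [0.22, [0, 0, 0], [0, 0, 0]]])

```text
t: 4.78
tool_pos: [0.4748, 0.0077, 0.0853]
tool_rot: [0.415, -3.114, -0.0]
contact_force: [-0.0, 0.4, 0.3]
opening: 0.0186
grip_force: 0.0
```

>>> play_rows(series=[[0.22, [0, 0, -0.05], [0, 0, 0]], [0.2, [0, 0, 0], [0, 0, 0]], [0.15, [0, 0, 0], [0, 0, 0]], [0.15, [0, 0, 0], [0, 0, 0]]], force=20)

```text
t: 5.28
tool_pos: [0.4748, 0.0077, 0.0879]
tool_rot: [0.415, -3.114, -0.0]
contact_force: [-0.3, -0.9, -0.9]
opening: 0.0128
grip_force: 0.0
```

```bash
python3 - <<'E'
from h import *
st()
for a in(.2,.4,.6,.75):print(a,(56*(1-np.cos(a))).round(1),(56*np.sin(a)).round(1))
E
```

```text
t 5.28 loc mm [-127.1  -92.3] z 87.9 F loc [-0.5 -0.8] -0.9 rot [ 0.415 -3.114 -0.   ] open 0.0128 grip 0.0
0.2 1.1 11.1
0.4 4.4 21.8
0.6 9.8 31.6
0.75 15.0 38.2
```

The fingers closed past 18 mm with no grip force, so the ball isn't between the pads. I'll look.

```bash
python3 - <<'E'
from h import *
crop('side','s2',(255,185),30,30,10);crop('top','t2',(235,195),30,30,10)
a=np.hstack([cv2.imread('pics/s2c.png'),cv2.imread('pics/t2c.png')]);cv2.imwrite('pics/m2.png',cv2.resize(a,(800,400)))
th,R,t,W=pose();b=R@[-.126,-.094]+t
for z in(.088,.108):print(proj('s2',[*b,z]),proj('t2',[*b,z]))
E
```

```text
[250.23082832 189.950278  ] [242.97714529 203.48672133]
[250.1044626  183.82353382] [242.52667823 202.36599862]
```

View pics/m2.png

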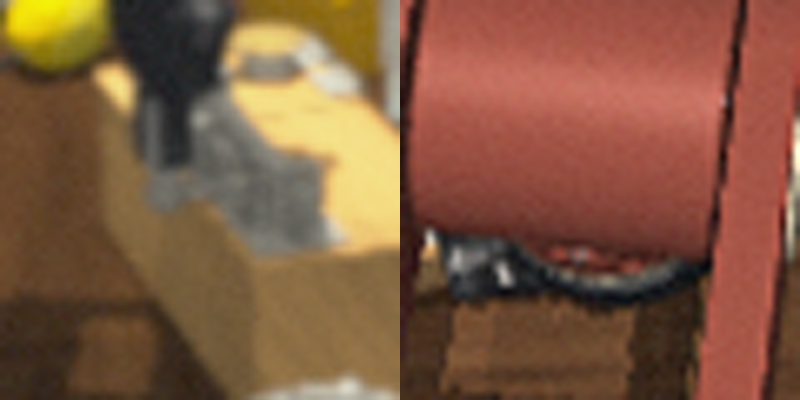

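```bash
python3 - <<'E'
from h import *
I=[cv2.imread(f'pics/{n}.png')[160:200,232:272].copy() for n in('side0','s1','s2')]
I=[cv2.convertScaleAbs(cv2.resize(i,(266,266),interpolation=cv2.INTER_CUBIC),alpha=1.5,beta=20) for i in I]
cv2.imwrite('pics/m3.png',np.hstack(I))
p=ctrl.get_obs()['tool_pos'];print(proj('s2',p),proj('s2',p+[0,0,.03]))
E
```

```text
[249.68823438 189.83088972] [249.49151403 180.61163494]
```

View pics/m3.png

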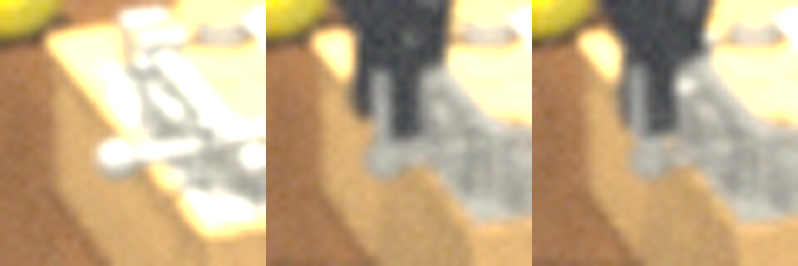

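The side view shows the ball at about (250,183.5), fully visible. The black fingertips end at row 180, roughly 30 mm higher than the reported TCP. The space below is free, so I'll reopen, go 28 mm lower and close again.

>>> play_rows(series=[[0.4, [0, 0, 0], [0, 0, 0]], [0.4, [0, 0, 0], [0, 0, 0]], [0.4, [0, -0.01, 0.2], [0, 0, 0]], [0.4, [0, 0, 0.2], [0, 0, 0]], [0.4, [0, 0, 0.16], [0, 0, 0]], [0.3, [0, 0, 0], [0, 0, 0]], [0.25, [0, 0, 0], [0, 0, 0]], [0.25, [0, 0, 0], [0, 0, 0]]])

```text
t: 6.38
tool_pos: [0.4753, 0.0072, 0.0603]
tool_rot: [-0.415, 3.113, -0.0]
contact_force: [0.3, -0.2, -0.7]
opening: 0.0213
grip_force: 0.0
```

>>> play_rows(series=[[0.23, [0, 0, 0], [0, 0, 0]], [0.21, [0, 0, 0], [0, 0, 0]], [0.19, [0, 0, 0], [0, 0, 0]], [0.19, [0, 0, 0], [0, 0, 0]]])

```text
t: 6.88
tool_pos: [0.4751, 0.0075, 0.0602]
tool_rot: [-0.415, 3.114, 0.001]
contact_force: [-0.9, 2.4, 2.6]
opening: 0.0165
grip_force: 13.2
```

```bash
python3 - <<'E'
from h import *
st();snap('side','s4')
I=cv2.imread('pics/s4.png')[150:200,220:280]
cv2.imwrite('pics/m4.png',cv2.convertScaleAbs(cv2.resize(I,(600,500),interpolation=cv2.INTER_CUBIC),alpha=1.5,beta=20))
E
```

```text
t 6.88 loc mm [-126.9  -92.6] z 60.2 F loc [-0.2  2.6] 2.6 rot [-4.150e-01  3.114e+00  1.000e-03] open 0.0165 grip 13.244077563285828
```

View pics/m4.png

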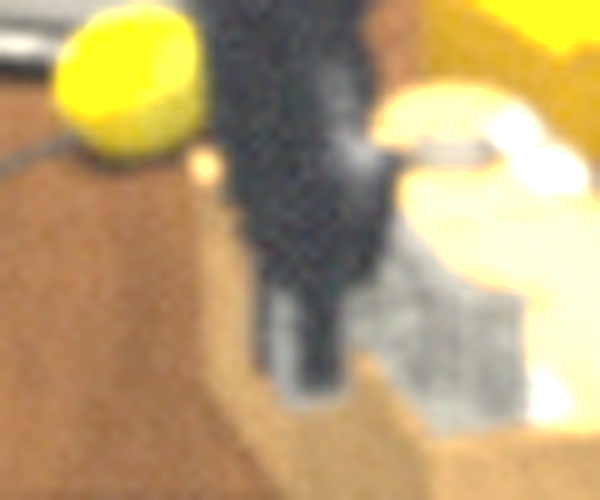

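The fingers now grip only the ball's upper part (opening 16.5 mm, fingertip at row 189). I'll reopen slightly, go 10 mm lower and regrip.

>>> play_rows(series=[[0.3, [0, 0, 0], [0, 0, 0]], [0.3, [0, 0, 0.1], [0, 0, 0]], [0.3, [0, 0, 0.1], [0, 0, 0]], [0.24, [0, 0, 0], [0, 0, 0]], [0.22, [0, 0, 0], [0, 0, 0]], [0.2, [0, 0, 0], [0, 0, 0]], [0.2, [0, 0, 0], [0, 0, 0]]])

```text
t: 7.8
tool_pos: [0.4749, 0.0074, 0.0498]
tool_rot: [0.415, -3.114, -0.0]
contact_force: [-0.9, 0.8, -0.7]
opening: 0.0169
grip_force: 4.9
```

>>> play_rows(series=[[0.19, [0, 0, 0], [0, 0, 0]], [0.17, [0, 0, 0], [0, 0, 0]], [0.15, [0, 0, 0], [0, 0, 0]]])

```text
t: 8.18
tool_pos: [0.4749, 0.0073, 0.0499]
tool_rot: [0.415, -3.114, -0.0]
contact_force: [-1.5, 2.0, 0.2]
opening: 0.0166
grip_force: 19.5
```

```bash
python3 -c "
from h import *
st()"
```

```text
t 8.18 loc mm [-127.2  -92.7] z 49.9 F loc [-1.   2.3] 0.2 rot [ 0.415 -3.114 -0.   ] open 0.0166 grip 19.50620323419571
```

A firm, centred grip with vertical force near zero. Now I'll lift along the arc, checking partway.

>>> play_rows(series=[[0.15, [-0.005, 0, -0.11], [0, 0, 0]], [0.15, [-0.017, 0, -0.11], [0, 0, 0]], [0.15, [-0.028, 0, -0.11], [0, 0, 0]], [0.15, [-0.038, 0, -0.105], [0, 0, 0]], [0.15, [0, 0, 0], [0, 0, 0]]])

```text
t: 8.8
tool_pos: [0.4792, 0.0084, 0.0723]
tool_rot: [0.415, -3.114, 0.0]
contact_force: [-2.3, 1.0, 0.8]
opening: 0.0163
grip_force: 19.6
```

```bash
python3 - <<'E'
from h import *
st();snap('side','s5')
I=[cv2.convertScaleAbs(cv2.resize(cv2.imread(f'pics/{n}.png')[150:200,230:270],(400,500),interpolation=cv2.INTER_CUBIC),alpha=1.6,beta=25) for n in('s4','s5')]
cv2.imwrite('pics/m5.png',np.hstack(I))
th,R,t,W=pose()
for a in(0,.4): print(a,proj('s5',[*(R@[-.07-.056*np.cos(a),-.094]+t),.108+.056*np.sin(a)]))
E
```

```text
t 8.8 loc mm [-122.7  -92.8] z 72.3 F loc [-2.   1.6] 0.8 rot [ 0.415 -3.114  0.   ] open 0.0163 grip 19.644391536712646
0 [250.1044626  183.82353382]
0.4 [251.40770109 176.81378241]
```

View pics/m5.png

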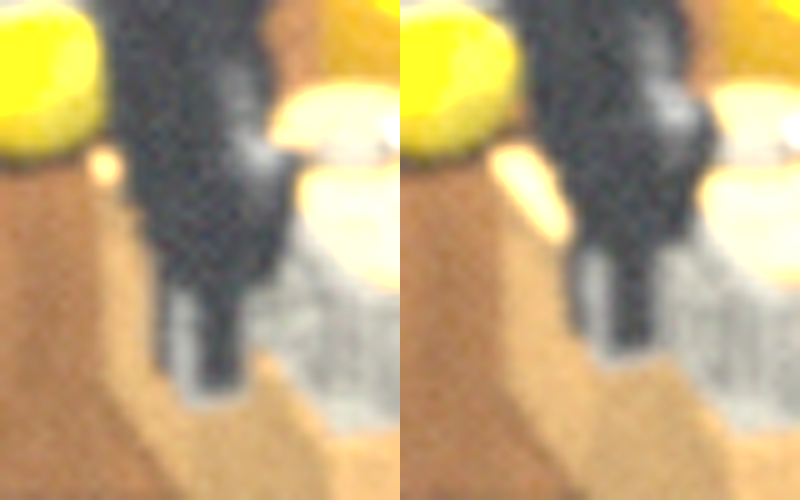

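The ball has come up with the fingers: nothing is left at row 183.5, and the tip rose about 4 rows. I'll continue to about 0.75 rad.

>>> play_rows(series=[[0.15, [-0.048, 0, -0.1], [0, 0, 0]], [0.15, [-0.058, 0, -0.095], [0, 0, 0]], [0.15, [-0.054, 0, -0.072], [0, 0, 0]], [0.15, [-0.052, 0, -0.061], [0, 0, 0]], [0.15, [0, 0, 0], [0, 0, 0]]])

```text
t: 9.48
tool_pos: [0.4902, 0.0113, 0.0887]
tool_rot: [-0.415, 3.113, 0.0]
contact_force: [-3.0, 1.7, 1.2]
opening: 0.016
grip_force: 19.6
```

```bash
python3 -c "
from h import *
st()"
```

```text
t 9.47 loc mm [-111.3  -92.9] z 88.7 F loc [-2.4  2.4] 1.2 rot [-0.415  3.113  0.   ] open 0.016 grip 19.61591899394989
```

Start sliding: 9 mm first, checking the force.

>>> play_rows(series=[[0.15, [0, 0.06, 0], [0, 0, 0]], [0.15, [0, 0.06, 0], [0, 0, 0]], [0.15, [0, 0.06, 0], [0, 0, 0]]])

```text
t: 9.85
tool_pos: [0.4875, 0.0196, 0.0884]
tool_rot: [-0.415, 3.113, -0.002]
contact_force: [-0.6, -3.3, 0.9]
opening: 0.0163
grip_force: 19.6
```

```bash
python3 - <<'E'
from h import *
st();snap('side','s6');snap('top','t6')
a=cv2.resize(cv2.imread('pics/s6.png')[145:195,230:270],(400,500),interpolation=cv2.INTER_CUBIC);b=cv2.resize(cv2.imread('pics/t6.png')[160:210,180:220],(400,500),interpolation=cv2.INTER_CUBIC)
cv2.imwrite('pics/m6.png',np.hstack([cv2.convertScaleAbs(a,alpha=1.6,beta=25),b]))
E
```

```text
t 9.85 loc mm [-111.7  -84.2] z 88.4 F loc [-1.4 -3.1] 0.9 rot [-4.150e-01  3.113e+00 -2.000e-03] open 0.0163 grip 19.625701904296875
```

View pics/m6.png

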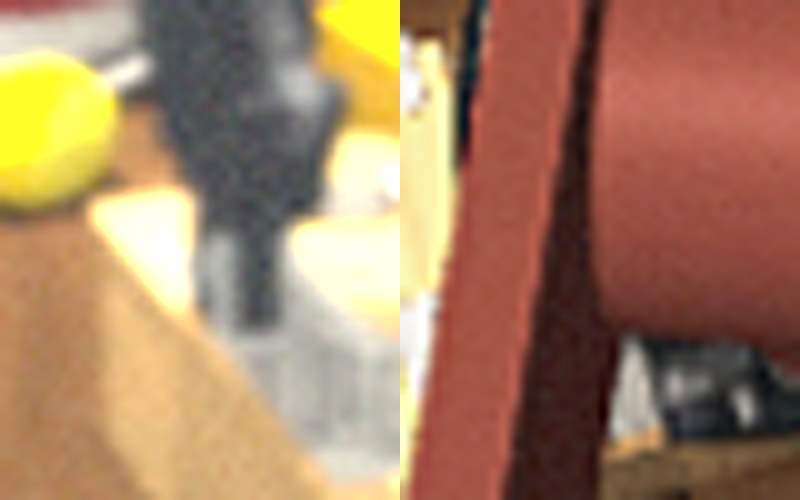

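The side panel shows the fingers moving along holding the ball, with a drag of about 3 N, which matches the bolt friction. I'll slide on.

>>> play_rows(series=[[0.15, [0, 0.08, 0], [0, 0, 0]], [0.15, [0, 0.1, 0], [0, 0, 0]], [0.15, [0, 0.1, 0], [0, 0, 0]], [0.15, [0, 0.1, 0], [0, 0, 0]], [0.15, [0, 0.1, 0], [0, 0, 0]], [0.15, [0, 0.1, 0], [0, 0, 0]], [0.15, [0, 0.08, 0], [0, 0, 0]]])

```text
t: 10.82
tool_pos: [0.4783, 0.052, 0.088]
tool_rot: [0.415, -3.114, 0.0]
contact_force: [0.2, -2.5, 0.0]
opening: 0.0163
grip_force: 19.6
```

```bash
python3 -c "
from h import *
st()"
```

```text
t 10.82 loc mm [-112.1  -50.5] z 88.0 F loc [-0.5 -2.4] 0.0 rot [ 0.415 -3.114  0.   ] open 0.0163 grip 19.634386897087097
```

>>> play_rows(series=[[0.15, [0, 0.06, 0], [0, 0, 0]], [0.15, [0, 0.06, 0], [0, 0, 0]], [0.15, [0, 0.04, 0], [0, 0, 0]], [0.15, [0, 0, 0], [0, 0, 0]]])

```text
t: 11.32
tool_pos: [0.4762, 0.0597, 0.0879]
tool_rot: [0.415, -3.114, -0.001]
contact_force: [-0.9, -2.4, 0.6]
opening: 0.016
grip_force: 19.6
```

>>> play_rows(series=[[0.15, [0, 0.02, 0], [0, 0, 0]], [0.15, [0, 0.02, 0], [0, 0, 0]]])

```text
t: 11.58
tool_pos: [0.4758, 0.0612, 0.088]
tool_rot: [0.415, -3.114, 0.0]
contact_force: [-1.5, -2.7, 1.0]
opening: 0.0162
grip_force: 19.6
```

>>> play_rows(series=[[0.15, [0, 0.02, 0], [0, 0, 0]], [0.15, [0, 0.02, 0], [0, 0, 0]]])

```text
t: 11.82
tool_pos: [0.4753, 0.0633, 0.088]
tool_rot: [0.415, -3.114, 0.0]
contact_force: [-0.3, -2.4, -0.7]
opening: 0.016
grip_force: 19.6
```

>>> play_rows(series=[[0.15, [0, 0.02, 0], [0, 0, 0]], [0.15, [0, 0.02, 0], [0, 0, 0]]])

```text
t: 12.08
tool_pos: [0.4748, 0.0647, 0.088]
tool_rot: [-0.415, 3.114, -0.002]
contact_force: [0.4, -6.4, -0.4]
opening: 0.016
grip_force: 19.7
```

>>> play_rows(series=[[0.15, [0, 0.02, 0], [0, 0, 0]], [0.15, [0, 0.02, 0], [0, 0, 0]]])

```text
t: 12.32
tool_pos: [0.4748, 0.065, 0.0881]
tool_rot: [-0.415, 3.113, -0.008]
contact_force: [1.5, -11.4, -1.4]
opening: 0.0162
grip_force: 20.0
```

The tooth is felt: force rose from about 2.5 to 11 N at local y of about -37 mm. I'll back off about 4 mm from the command, to roughly the notch middle.

>>> play_rows(series=[[0.15, [0, -0.06, 0], [0, 0, 0]], [0.15, [0, -0.02, 0], [0, 0, 0]], [0.15, [0, 0, 0], [0, 0, 0]]])

```text
t: 12.7
tool_pos: [0.4749, 0.0641, 0.0879]
tool_rot: [0.415, -3.114, -0.003]
contact_force: [-1.9, 2.0, 1.3]
opening: 0.0161
grip_force: 19.8
```

```bash
python3 -c "
from h import *
st()"
```

```text
t 12.7 loc mm [-112.2  -37.9] z 87.9 F loc [-1.3  2.4] 1.3 rot [ 4.150e-01 -3.114e+00 -3.000e-03] open 0.0161 grip 19.78594422340393
```

>>> play_rows(series=[[0.15, [0, -0.02, 0], [0, 0, 0]], [0.15, [0.036, 0, 0.04], [0, 0, 0]], [0.15, [0.018, 0, 0.022], [0, 0, 0]]])

```text
t: 13.08
tool_pos: [0.4731, 0.0618, 0.0848]
tool_rot: [-0.415, 3.113, 0.001]
contact_force: [0.8, 3.4, -0.4]
opening: 0.0163
grip_force: 19.7
```

>>> play_rows(series=[[0.15, [0.018, 0, 0.024], [0, 0, 0]], [0.15, [0.018, 0, 0.026], [0, 0, 0]]])

```text
t: 13.32
tool_pos: [0.4717, 0.0612, 0.0826]
tool_rot: [-0.415, 3.113, 0.0]
contact_force: [3.2, 3.8, -1.0]
opening: 0.0164
grip_force: 19.7
```

>>> play_rows(series=[[0.15, [0.017, 0, 0.026], [0, 0, 0]], [0.15, [0.016, 0, 0.026], [0, 0, 0]]])

```text
t: 13.58
tool_pos: [0.4703, 0.0608, 0.0801]
tool_rot: [-0.415, 3.112, 0.0]
contact_force: [4.6, 2.6, -0.9]
opening: 0.0164
grip_force: 19.7
```

```bash
cat >> h.py <<'E'
def nxt():
    st();th,R,t,W=pose();p=ctrl.get_obs()['tool_pos'];l=R.T@(p[:2]-t)*1e3;a=np.arcsin((p[2]*1e3-49.9)/56)
    print('angle',a,'x err',l[0]-(-127.2+56*(1-np.cos(a))))
E
python3 -c "
from h import *
nxt()"
```

```text
t 13.57 loc mm [-117.6  -39.9] z 80.1 F loc [5.1 1.3] -0.9 rot [-0.415  3.112  0.   ] open 0.0164 grip 19.71113830804825
angle 0.5690962597619582 x err 0.7927840538258693
```

>>> play_rows(series=[[0.15, [-0.02, 0.03, 0], [0, 0, 0]], [0.15, [0, 0, 0.03], [0, 0, 0]], [0.15, [0, 0, 0], [0, 0, 0]]])

```text
t: 13.95
tool_pos: [0.4692, 0.0615, 0.0782]
tool_rot: [0.415, -3.111, 0.003]
contact_force: [-3.7, -3.1, 3.0]
opening: 0.016
grip_force: 20.0
```

```bash
python3 -c "
from h import *
nxt()"
```

```text
t 13.95 loc mm [-118.5  -38.9] z 78.2 F loc [-4.4 -2. ] 3.0 rot [ 4.150e-01 -3.111e+00  3.000e-03] open 0.016 grip 19.95877504348755
angle 0.530000473793173 x err 1.044721018561546
```

Resolved about the axis, the force is radial with almost no tangential part, so the bar is clear in the notch. Continuing down the arc.

>>> play_rows(series=[[0.15, [0.045, 0, 0.05], [0, 0, 0]], [0.15, [0.025, 0, 0.05], [0, 0, 0]], [0.15, [0.023, 0, 0.05], [0, 0, 0]]])

```text
t: 14.32
tool_pos: [0.4661, 0.0611, 0.0708]
tool_rot: [-0.415, 3.113, -0.0]
contact_force: [2.6, -1.8, 1.8]
opening: 0.0159
grip_force: 20.0
```

```bash
python3 -c "
from h import *
nxt()"
```

```text
t 14.32 loc mm [-121.5  -38.5] z 70.8 F loc [ 2.  -2.4] 1.8 rot [-0.415  3.113 -0.   ] open 0.0159 grip 19.952182173728943
angle 0.38306799474505004 x err 1.652368578559546
```

>>> play_rows(series=[[0.15, [0.018, -0.01, 0.05], [0, 0, 0]], [0.15, [0.016, 0, 0.05], [0, 0, 0]], [0.15, [0.014, 0, 0.05], [0, 0, 0]], [0.15, [0, 0, 0], [0, 0, 0]]])

```text
t: 14.82
tool_pos: [0.4634, 0.0603, 0.0629]
tool_rot: [-0.415, 3.114, 0.001]
contact_force: [2.7, 0.5, -0.8]
opening: 0.0162
grip_force: 20.0
```

```bash
python3 -c "
from h import *
nxt()"
```

```text
t 14.82 loc mm [-124.3  -38.6] z 62.9 F loc [ 2.7 -0.2] -0.8 rot [-4.150e-01  3.114e+00  1.000e-03] open 0.0162 grip 19.964725077152252
angle 0.23472214421596166 x err 1.3554572719342701
```

>>> play_rows(series=[[0.15, [0.004, 0, 0.06], [0, 0, 0]], [0.15, [0.006, 0, 0.06], [0, 0, 0]], [0.15, [0.003, 0, 0.06], [0, 0, 0]], [0.15, [0, 0, 0], [0, 0, 0]]])

```text
t: 15.32
tool_pos: [0.4623, 0.06, 0.0536]
tool_rot: [0.415, -3.113, -0.0]
contact_force: [0.8, 0.5, -0.3]
opening: 0.0162
grip_force: 20.1
```

```bash
python3 -c "
from h import *
nxt()"
```

```text
t 15.32 loc mm [-125.4  -38.6] z 53.6 F loc [0.8 0.2] -0.3 rot [ 0.415 -3.113 -0.   ] open 0.0162 grip 20.126247704029083
angle 0.06684605460897326 x err 1.6353589938223507
```

>>> play_rows(series=[[0.15, [0, 0, 0.04], [0, 0, 0]], [0.15, [0, 0, 0.03], [0, 0, 0]], [0.15, [0, 0, 0], [0, 0, 0]]])

```text
t: 15.7
tool_pos: [0.4626, 0.0599, 0.0509]
tool_rot: [0.415, -3.113, -0.0]
contact_force: [-3.0, -0.3, 3.0]
opening: 0.0162
grip_force: 20.3
```

>>> play_rows(series=[[0.15, [0, 0, 0.03], [0, 0, 0]], [0.15, [0, 0, 0], [0, 0, 0]]])

```text
t: 15.95
tool_pos: [0.4629, 0.06, 0.05]
tool_rot: [0.415, -3.114, -0.0]
contact_force: [-4.2, -0.0, 6.4]
opening: 0.0159
grip_force: 20.6
```

The handle is on its stop, at the same height as the start. I'll release and rise.

>>> play_rows(series=[[0.3, [0, 0, 0], [0, 0, 0]], [0.45, [0, 0, 0], [0, 0, 0]], [0.45, [0, 0, 0], [0, 0, 0]], [0.45, [0, 0, -0.3], [0, 0, 0]], [0.45, [0, 0, -0.8], [0, 0, 0]], [0.45, [0, 0, -1], [0, 0, 0]], [0.45, [0, 0, -1], [0, 0, 0]], [0.45, [0.6, 0, -1], [0, 0, 0]]])

```text
t: 16.95
tool_pos: [0.4341, 0.052, 0.2573]
tool_rot: [-0.416, 3.112, -0.0]
contact_force: [-0.4, -0.6, 1.0]
opening: 0.0385
grip_force: 0.0
```

>>> play_rows(series=[[0.45, [0, -1, -0.5], [0, 0, 0]], [0.45, [0, -1, 0], [0, 0, 0]], [0.45, [0, -1, 0], [0, 0, 0]], [0.45, [0, -0.8, 0], [0, 0, 0]], [0.45, [0, 0, 0], [0, 0, 0]], [0.45, [0, 0, 0], [0, 0, 0]]])

```text
t: 17.7
tool_pos: [0.4836, -0.131, 0.28]
tool_rot: [-0.415, 3.113, 0.0]
contact_force: [-1.0, 0.4, 0.6]
opening: 0.0385
grip_force: 0.0
```

```bash
python3 - <<'E'
from h import *
st();snap('top','t7');snap('side','s7')
a=cv2.resize(cv2.imread('pics/t7.png')[140:220,145:225],(400,400),interpolation=cv2.INTER_CUBIC)
b=cv2.resize(cv2.imread('pics/s7.png')[150:210,225:285],(400,400),interpolation=cv2.INTER_CUBIC)
cv2.imwrite('pics/m7.png',np.hstack([a,b]))
th,R,t,W=pose()
for q in(0,.2,.4):
  p=[*(R@[-.07-.056*np.cos(q),-.0392]+t),.108+.056*np.sin(q)];u=proj('t7',p);v=proj('s7',p);print(q,(u-[145,140])*5,(v-[225,150])*6.667+[400,0])
E
```

```text
t 17.7 loc mm [-155.  -228.5] z 280.0 F loc [-0.9  0.6] 0.6 rot [-0.415  3.113  0.   ] open 0.0385 grip 0.0
0 [378.34522021 344.59853137] [530.2624167  178.00918593]
0.2 [375.20538605 339.50725715] [531.98003821 155.38621592]
0.4 [370.84752804 330.00602751] [538.32333801 132.82258264]
```

View pics/m7.png

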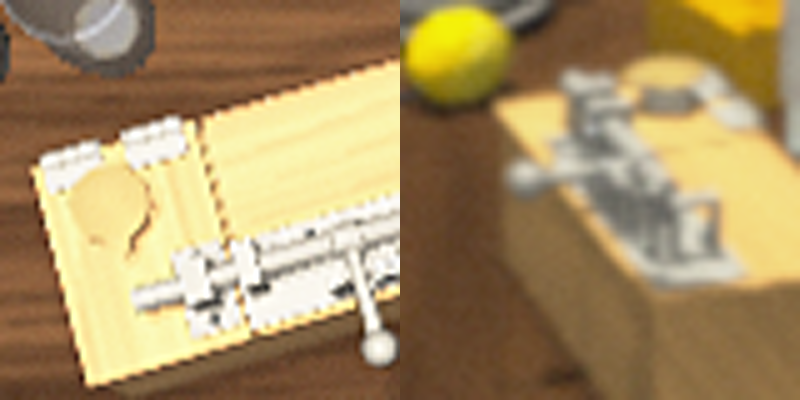

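The ball is at (378,347) in the top panel and (525,178) in the side panel, matching the 0 rad prediction. The bolt passes through the keeper and the creamer hasn't moved. Handing in.

```bash
python3 -c "
from station import ctrl
print(ctrl.finish_job())"
```

```text
the job is handed in; nothing more can be done
None
```

The bolt is through the keeper, the handle lies level in the locking notch and is released, and the job is handed in at about 18 s; the final pictures confirm this, but no verdict came back.

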